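# Stow the parts case under the low bridge

## Robot

A 6-joint arm with a two-finger parallel gripper is mounted at the origin on the work surface. World frame = base frame: x ahead of the robot, y to its left, z up, the work surface at z = 0. Lengths are in m, angles in rad, forces in N, time in s.
With the tool pointing down it reaches from about 0.35 to 0.95 m from the base axis. Payload 17.4 kg.
Tool frame: the origin (TCP) lies at the very end of the fingers, on their centre line; the grasp point (between the pads) lies 19 mm behind it; y points along the fingers, x is the direction in which the jaws open and shut, and the axes are right-handed (so a half turn about y gives the same grasp; the last joint's range is limited). The gripper opens to 93 mm and grips with 3 to 60 N. Pads are 15 mm wide; open, the fingers measure 128 mm over their backs; the gripper's body (75 mm by 188 mm) begins 65 mm behind the grasp point.
Start: joints at [-1.308, 0.116, 1.442, -0, 1.584, -0.038], TCP at [0.2, -0.645, 0.181] pointing down, gripper open.
Joint ranges: [-2.83, 2.83], [-0.83, 2.19], [0.07, 2.5], [-1.14, 4.28], [0.01, 3], [-2.97, 2.97]. Speed limits (rad/s): [1.89, 1.89, 2.22, 3.14, 3.14, 3.14].

## Interface

Orientations are given as a rotation vector (axis times angle).
In Python, from station import readout, optics, workorder gives the robot as it stands.
- The arm moves only by the tool play_rows, never from a script. Its argument "motion" is a list of rows, each an object with "delta_pos": the shift along the tool's x, y, z in cm, a list of three; "roll": the turn about the tool's y in rad. A call has exactly 8 rows; each row is the pose to reach, as a shift and turn from the pose commanded when the call began, along the tool's axes at that moment; what a row does not reach only later rows make up. A row lasts 1/12 s, in which the tool goes at most 41.7 mm and 7.16 degrees, less where a joint would pass 70% of its speed; a pose out of reach is approached as far as the arm can. A call with a gripper value outside its range is refused whole. "grip" is the opening, from 0 (shut) to 1 (fully open), set as the call begins (left out, the last holds). The fingers move at their own pace and stop on an object; "newtons" is the grip in N (left out, the last holds). Time passes only in rows, so rows that repeat a pose let the fingers close, or fill a call up. It gives the time, the measured TCP pose, the force and the opening at its end, in the units of the state.
- readout.read_state(): the state, without advancing time (a new reading comes with each control period).
- optics.get_image(name): name is "scene" or "top" or "wrist"; returns a dict with "frame" (400x640x3 uint8, red, green, blue), "K" (3x3 intrinsics, pixels), "distortion" ([k1, k2, p1, p2, k3] as OpenCV has them; the pictures are not rectified), "R" (3x3) and "t" (3): a world point X has camera coordinates R X + t. Camera axes: x right, y down, z forward; pixel columns grow to the right and rows downward; lengths in m; the calibration is good to about 2 mm. A picture is of the moment at which its call begins. There is no depth.
- workorder.finish_job(): hands the job in, once; it reports no verdict.
The state is a dict: "t": time; "joints": joint angles; "joint_velocities": joint speeds; "joint_torque": joint torques, N m; "position": TCP position; "tool_rot": TCP orientation; "contact_force": force on the tool from outside, world axes, zero at the start; "wrist_torque": the same for the moment, N m; "grip_width": opening from 0.0 (shut) to 1.0 (fully open).
Only numpy, scipy, OpenCV 4.12 (cv2) and the standard library are available. Lean on these libraries where they do the work, as an engineer would, in place of code of your own. Each camera call takes 0.05 s, during which the arm holds its last target.

## Task

Push the shallow parts case with the orange rim across the desk and in under the low white bridge, long side first as it lies, until it is fully home against the stop at the back. Only push it with the fingers: it stays flat on the desk the whole time, never lifted or tipped. Leave everything else where it stands, above all the drying stand with the painted parts on top of the bridge.

Things in the scene. Friction and masses are not known exactly. Their poses are not given: they have to be found in the camera images.
- case: loose, shut, flat clear parts case with an orange rim round its top, about 0.25 kg: 100 mm (its x) by 120 mm (its y), 24 mm high, plain upright sides. Origin at the centre of its underside, z up. Starts on the desk on the robot's side of the bridge, up to 50 mm off the middle of the mouth and up to 20 degrees off square, its +x side towards the bridge
- bridge: fixed low bridge. White deck 110 mm (x) by 164 mm (y), underside 28 mm, top 38 mm above the desk (4 mm over the case), on two blue cheeks 15 mm thick along its sides, 134 mm apart. Open mouth at x = -55 mm, facing -x to the robot; across the inside a blue stop strip, near face at x = +30 mm. Origin on the desk under the deck's centre; the case slides in along +x; z up
- home (a point): point on the desk, 20 mm in front of (-x of) the bridge's origin, axes as the bridge's: where the case's origin comes to lie when it is fully home against the stop. The case's robot-side face then still stands 15 mm out of the mouth, so no finger needs to go under the deck
- drying_stand: bystander, loose on the rear part of the bridge's deck: corrugated cardboard block 55 x 140 x 30 mm (its x, y, z) with four skewers carrying painted model parts, up to 105 mm high above the deck in all. Origin at the centre of its underside, which lies about 25 mm behind (+x of) the bridge's origin
- paint_bottle: bystander: small green glass paint bottle with a blue cap, 30 mm across, 65 mm high, standing beside the bridge. Origin at the centre of its underside
- cement_jar: bystander: amber jar with a white cap, 36 mm across, 48 mm high, standing on the other side of the bridge. Origin at the centre of its underside
- sanding_stick: bystander: flat red sanding stick 150 x 20 x 6 mm lying to one side of the case. Origin at the centre of its underside, length along x
- rule: bystander: flat steel rule 150 x 18 x 4 mm lying to one side of the case. Origin at the centre of its underside, length along x
- tub: bystander: open clear tub 140 x 90 x 45 mm with sticks in it, right of the bridge. Origin at the centre of its underside
- spare_case: bystander: another shut parts case, grey rim, 130 x 100 x 24 mm, left of the bridge. Origin at the centre of its underside
There are look-alikes about, which are no part of the job. Leave any purple look-alike of the case alone. What is shaped like the bridge but green is not meant.

How it is judged:
On the way:
1. the case's leading side is in the mouth, under the deck, flat on the desk (x of case in the frame of home between -0.075 and -0.012 m and y of case in the frame of home between -0.012 and 0.012 m and angle between the x axis of case and the x axis of home, either way round below 0.15 rad and height (world z) of case below 0.004 m).
At the end, for the whole second after the job is handed in: The case lies flat and still on the desk under the bridge, within 6 mm of touching the back stop, between the cheeks and square to the bridge within 0.06 rad (3.4 degrees) (x of case in the frame of home between -0.006 and 0.004 m and y of case in the frame of home between -0.012 and 0.012 m and angle between the x axis of case and the x axis of home, either way round below 0.06 rad and height (world z) of case below 0.003 m and angle between case's own z axis and vertical below 0.03 rad and linear speed of case below 0.01 m/s).
It fails at once if the case is lifted off the desk (more than 8 mm) (height (world z) of case above 0.008 m).
It fails at once if the case is tipped (more than 0.12 rad) (angle between case's own z axis and vertical above 0.12 rad).
It fails at once if the drying stand is pushed (12 mm) or tipped (distance of drying_stand from where it was at the start of the episode above 0.012 m or angle between drying_stand's own z axis and vertical above 0.2 rad).
It fails at once if another bystander is moved by more than 15 mm or tipped (distance of any of paint_bottle, cement_jar, sanding_stick, rule, tub, spare_case from where it was at the start of the episode above 0.015 m or angle between any of paint_bottle, cement_jar, tub's own z axis and vertical above 0.3 rad).
It also fails if it takes over 53 s, if anything falls off the work surface, if the arm or the gripper's body presses on something with over 40 N, if the wrist force passes 120 N, or if a joint passes its speed limit or range.

## Working session

There is one attempt and no reset: what is moved stays moved. The work goes in short steps, Python scripts to look and compute and a tool call to move; the robot and the scene stay as the last step left them, time stands still between calls to the robot, and variables do not carry over. Pictures are saved under pics/ and viewed, and the job is handed in when it is done.

Besides the shell and the picture viewer there is one more tool, called after "Call:" as name([rows], argument=value, ...), one row to a line, values as JSON. play_rows: Moves the arm, as the interface text tells. Its arguments: {"type":"object","properties":{"motion":{"type":"array"},"grip":{"type":"number"},"newtons":{"type":"number"}},"required":["motion"]}

```bash
ls; mkdir -p pics
python3 - <<'E'
from station import readout, optics
import cv2
s=readout.read_state()
for k in s: print(k,s[k])
for n in ["scene","top","wrist"]:
    d=optics.get_image(n)
    cv2.imwrite(f"pics/a_{n}.png",d["frame"][:,:,::-1])
    print(n,d["K"].tolist(),d["distortion"],d["R"].tolist(),d["t"])
E
```

```text
pics
t 0.0
joints [-1.30778606e+00  1.16506816e-01  1.44224851e+00 -1.94577138e-05
  1.58399782e+00 -3.77865415e-02]
joint_velocities [ 5.22011022e-04  8.13196973e-04 -3.89232150e-04 -1.01180088e-03
 -4.49709885e-05  8.56634682e-04]
joint_torque [-1.10040539e-03 -7.21261597e+01 -6.22610736e+01  7.80632976e-02
  2.36440514e-02 -9.51204538e-05]
position [ 0.19992105 -0.64446216  0.18000156]
tool_rot [-1.33588511  0.98547743 -0.98395061]
contact_force [ 0.85401491  0.1488417  -0.07771053]
wrist_torque [0.0021296  0.00694257 0.04979481]
grip_width 0.9975114735056015
scene [[362.9262223336163, 0.0, 320.464846505122], [0.0, 362.9262223336163, 200.09539972585236], [0.0, 0.0, 1.0]] [0.02677293 0.         0.         0.         0.        ] [[-0.007863186229677499, 0.9998439955821805, 0.01581628276739101], [0.601486089594795, 0.017364684630855765, -0.7986945296868093], [-0.7988445745739782, 0.0032329902461314254, -0.6015287968566332]] [-0.03727286 -0.30064697  1.54441814]
top [[484.0232989512827, 0.0, 306.0029666240884], [0.0, 484.0232989512827, 198.30416636261822], [0.0, 0.0, 1.0]] [-0.10959284  0.          0.          0.          0.        ] [[-0.012420484548184852, -0.9997814791362789, 0.016814444375668532], [-0.9858212227810146, 0.009429448626287217, -0.16753388377623615], [0.16733872318783097, -0.018656888129545073, -0.9857229185968986]] [0.01852473 0.55982089 1.34887716]
wrist [[307.34547825494485, 0.0, 321.8287139367392], [0.0, 307.34547825494485, 202.75827781073104], [0.0, 0.0, 1.0]] [-0.03865063  0.          0.          0.          0.        ] [[0.2959725835723995, -0.9551947761154108, -0.0017802964108719567], [-0.9129788926325878, -0.2834387439492359, 0.2934825719456854], [-0.2808376245819886, -0.08523742200648142, -0.9559627662774511]] [-0.67387363 -0.03479822  0.39313114]
```

View pics/a_top.png

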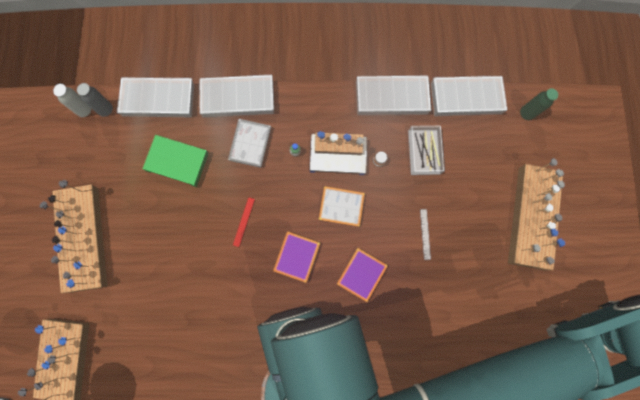

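View pics/a_scene.png

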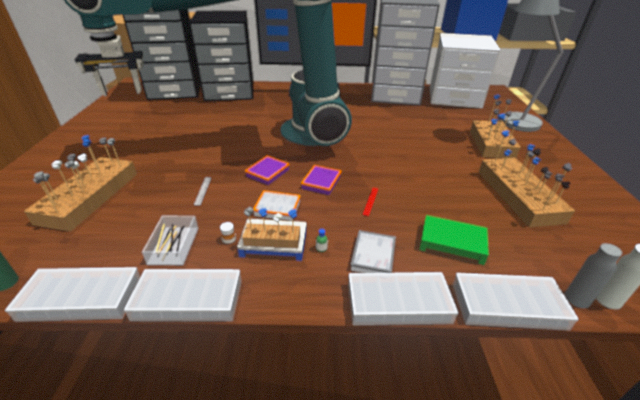

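View pics/a_wrist.png

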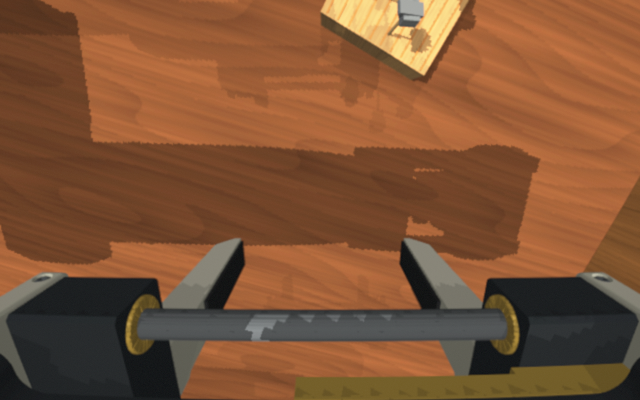

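The top view shows the orange-rim case at about (342,207), the white bridge at (338,153) and two purple look-alikes at (297,257) and (362,275). Next I measure them.

```bash
cat > h.py <<'E'
import numpy as np, cv2
from scipy.spatial.transform import Rotation as Ro
from station import readout, optics
def ray(d,uv,z):
    p=cv2.undistortPoints(np.array(uv,float).reshape(-1,1,2),d["K"],np.array(d["distortion"],float)).reshape(-1,2)
    R=np.array(d["R"]);t=np.array(d["t"])
    c=-R.T@t
    v=np.c_[p,np.ones(len(p))]@R
    return c+v*((z-c[2])/v[:,2])[:,None]
def proj(d,X):
    r,_=cv2.Rodrigues(np.array(d["R"]))
    return cv2.projectPoints(np.array(X,float).reshape(-1,1,3),r,np.array(d["t"],float),d["K"],np.array(d["distortion"],float))[0].reshape(-1,2)
def crop(d,x0,y0,x1,y1,f,name):
    a=d["frame"][y0:y1,x0:x1,::-1]
    cv2.imwrite(name,cv2.resize(a,None,fx=f,fy=f,interpolation=cv2.INTER_CUBIC))
E
python3 - <<'E'
from h import *
s=readout.read_state()
print(Ro.from_rotvec(s["tool_rot"]).as_matrix().round(3))
d=optics.get_image("top")
print("cam",-np.array(d["R"]).T@d["t"])
crop(d,270,110,410,240,5,"pics/b_top.png")
hsv=cv2.cvtColor(d["frame"],cv2.COLOR_RGB2HSV)
for p in [(342,188),(321,206),(340,207),(338,160),(315,166)]:
    print(p,hsv[p[1],p[0]])
E
```

```text
[[ 0.296 -0.     0.955]
 [-0.955  0.001  0.296]
 [-0.001 -1.     0.   ]]
cam [0.32639402 0.03840773 1.42309661]
(342, 188) [ 12 129 150]
(321, 206) [ 14 142 201]
(340, 207) [ 15   2 213]
(338, 160) [ 24   5 232]
(315, 166) [  0   0 232]
```

View pics/b_top.png

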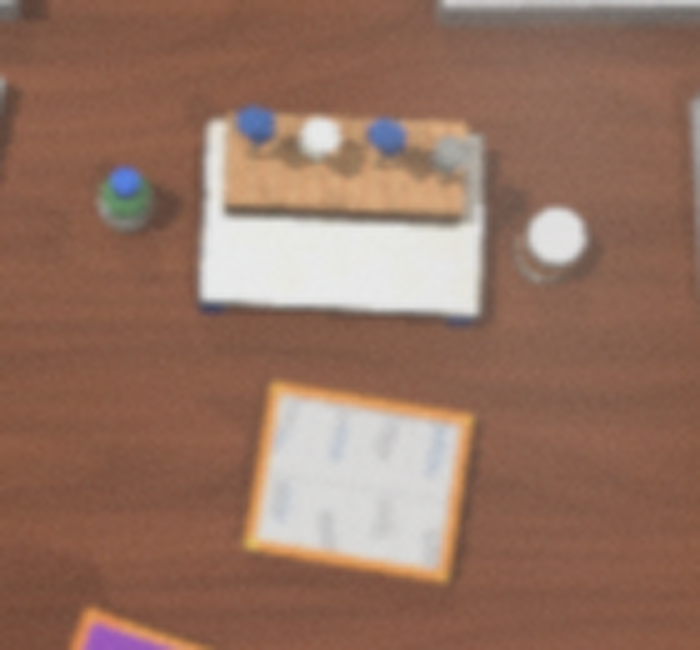

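The crop (×5) shows the case turned clockwise relative to the bridge. The deck's front edge runs from (200,303) to (482,316) and the case corners are (272,383), (474,415), (448,580) and (247,547). Now I turn these into positions.

```bash
cat >> h.py <<'E'
def box(d,m,z,sizes=None):
    cs,_=cv2.findContours(m.astype(np.uint8),cv2.RETR_EXTERNAL,cv2.CHAIN_APPROX_NONE)
    c=max(cs,key=cv2.contourArea)
    X=ray(d,c.reshape(-1,2),z)[:,:2]
    r=cv2.minAreaRect((X*1000).astype(np.float32))
    return r,cv2.boxPoints(r),c
def up(d,f=6):
    e=dict(d); e["frame"]=cv2.resize(d["frame"],None,fx=f,fy=f,interpolation=cv2.INTER_CUBIC); 
    return e
def boxup(d,win,fn,z,f=6):
    x0,y0,x1,y1=win
    a=cv2.resize(d["frame"][y0:y1,x0:x1],None,fx=f,fy=f,interpolation=cv2.INTER_CUBIC)
    m=fn(cv2.cvtColor(a,cv2.COLOR_RGB2HSV).astype(int)).astype(np.uint8)
    m=cv2.morphologyEx(m,cv2.MORPH_OPEN,np.ones((5,5)))
    cs,_=cv2.findContours(m,cv2.RETR_EXTERNAL,cv2.CHAIN_APPROX_NONE)
    c=max(cs,key=cv2.contourArea).reshape(-1,2)
    px=(c+0.5)/f-0.5+[x0,y0]
    X=ray(d,px,z)[:,:2]*1000
    return m,px,X,cv2.minAreaRect(X.astype(np.float32))
E
python3 - <<'E'
from h import *
d=optics.get_image("top")
def casef(h): return ((h[...,0]<22)&(h[...,1]>100)&(h[...,2]>165))|((h[...,1]<50)&(h[...,2]>150))
m,px,X,r=boxup(d,(312,180,370,232),casef,0.024)
print("case",r,cv2.boxPoints(r).round(1).tolist())
def whitef(h): return ((h[...,1]<45)&(h[...,2]>160))
m,px,X,r=boxup(d,(304,130,372,176),whitef,0.038)
cv2.imwrite("pics/m.png",m*255)
print("deck",r,cv2.boxPoints(r).round(1).tolist())
# front edge fit and side edges
hull=cv2.approxPolyDP(X.astype(np.float32),6,True).reshape(-1,2); print(hull.round(1).tolist())
# others
for n,win,fn,z in [("purpL",(270,228,325,285),lambda h:(h[...,0]<22)&(h[...,1]>110)&(h[...,2]>165)|((h[...,0]>130)&(h[...,0]<160)&(h[...,1]>80)),.024),
 ("purpR",(332,245,392,305),lambda h:(h[...,0]<22)&(h[...,1]>110)&(h[...,2]>165)|((h[...,0]>130)&(h[...,0]<160)&(h[...,1]>80)),.024),
 ("stick",(228,190,260,252),lambda h:((h[...,0]<6)|(h[...,0]>174))&(h[...,1]>180)&(h[...,2]>120),.006),
 ("rule",(415,205,437,265),lambda h:(h[...,1]<60)&(h[...,2]>130),.004)]:
    m,px,X,r=boxup(d,win,fn,z); print(n,r,cv2.boxPoints(r).round(0).tolist())
E
```

```text
case ((540.913330078125, -91.076416015625), (122.50736236572266, 103.54019927978516), 79.59849548339844) [[478.8999938964844, -142.0], [580.7999877929688, -160.6999969482422], [602.9000244140625, -40.20000076293945], [501.1000061035156, -21.5]]
deck ((696.2338256835938, -84.3516845703125), (166.94418334960938, 111.13025665283203), 86.52067565917969) [[635.7000122070312, -164.3000030517578], [746.5999755859375, -171.0], [756.7999877929688, -4.400000095367432], [645.7999877929688, 2.299999952316284]]
[[754.7000122070312, -6.800000190734863], [648.4000244140625, -0.4000000059604645], [638.5999755859375, -162.60000610351562], [745.5999755859375, -166.89999389648438], [740.0, -142.1999969482422], [724.0, -159.1999969482422], [691.2999877929688, -150.60000610351562], [697.2000122070312, -19.799999237060547], [753.0999755859375, -15.199999809265137]]
purpL ((394.6776123046875, 42.37529754638672), (102.77316284179688, 122.54843139648438), 69.91757202148438) [[319.0, 15.0], [435.0, -27.0], [470.0, 70.0], [355.0, 112.0]]
purpR ((341.0792236328125, -145.80145263671875), (102.02587890625, 122.77369689941406), 58.273292541503906) [[262.0, -157.0], [366.0, -221.0], [420.0, -135.0], [316.0, -70.0]]Traceback (most recent call last):
  File "<stdin>", line 17, in <module>
  File "h.py", line 31, in boxup
    c=max(cs,key=cv2.contourArea).reshape(-1,2)
      ~~~^^^^^^^^^^^^^^^^^^^^^^^^
ValueError: max() iterable argument is empty
```

View pics/m.png

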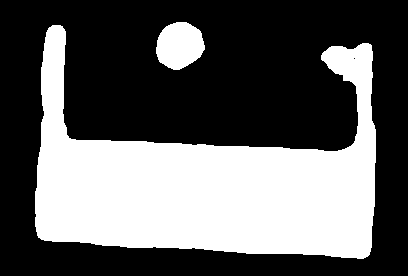

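Run:
```python
from h import *
s=readout.read_state(); T=Ro.from_rotvec(s["tool_rot"]).as_matrix()
d=optics.get_image("wrist"); c=-np.array(d["R"]).T@d["t"]
print("cam in tool",T.T@(c-s["position"]), "view dir in tool",T.T@np.array(d["R"])[2])
th=np.radians(-3.48); B=np.array([[np.cos(th),-np.sin(th)],[np.sin(th),np.cos(th)]])
home=np.array([.6962,-.0844])-.02*B[:,0]; print("home",home)
case=np.array([.5409,-.0911]); print("case in home",B.T@(case-home))
d=optics.get_image("top"); print("rule/stick", ray(d,[(425,210),(428,258),(251,199),(238,246),(381,158),(295,150)],0.005).round(3).tolist())
def show(n,p):
    g=home+B@np.array(p); v=T.T@(np.array([*g,.1])-s["position"]); print(n,g.round(4),"delta tool cm (z=.1)",(v*100).round(2))
show("side pre",(-.135,-.115))
```

```text
cam in tool [-0.00041487 -0.20474195  0.08191774] view dir in tool [-8.39625662e-04  9.55959685e-01 -2.93496806e-01]
home [ 0.67623688 -0.083186  ]
case in home [-0.13460694 -0.01611437]
rule/stick [[0.528, -0.344, 0.005], [0.385, -0.346, 0.005], [0.567, 0.175, 0.005], [0.428, 0.212, 0.005], [0.689, -0.218, 0.005], [0.716, 0.043, 0.005]]
side pre [ 0.5345 -0.1898] delta tool cm (z=.1) [-33.53   8.06  45.43]
```

Call:
play_rows([
  {"delta_pos":[-2.1,0,2.8],"roll":-0.07},
  {"delta_pos":[-4.2,0,5.7],"roll":-0.15},
  {"delta_pos":[-6.3,0,8.5],"roll":-0.22},
  {"delta_pos":[-8.4,0,11.4],"roll":-0.3},
  {"delta_pos":[-10.5,0,14.2],"roll":-0.37},
  {"delta_pos":[-12.6,0,17.0],"roll":-0.45},
  {"delta_pos":[-14.7,0,19.9],"roll":-0.52},
  {"delta_pos":[-16.8,0,22.7],"roll":-0.6},
], grip=0.6)

```text
t: 1.02
position: [0.3677, -0.4154, 0.1809]
tool_rot: [-1.507, 0.522, -0.522]
contact_force: [0.3, -0.2, 0.3]
grip_width: 0.605
```

```bash
cat >> h.py <<'E'
TH=np.radians(-3.48); B=np.array([[np.cos(TH),-np.sin(TH)],[np.sin(TH),np.cos(TH)]]); HOME=np.array([.67624,-.08319])
def go(p,z,yawz):
    """p in home frame (m); yawz: wanted yaw of tool z in home frame (rad)"""
    s=readout.read_state(); T=Ro.from_rotvec(s["tool_rot"]).as_matrix()
    P=np.array(s["position"]); q=B.T@(P[:2]-HOME); y=np.arctan2(T[1,2],T[0,2])-TH
    print("t",round(s["t"],2),"tcp home",(q*1000).round(1),"z",(P[2]*1000).round(1),"yaw",round(y,4),"F",np.round(s["contact_force"],1),"grip",round(s["grip_width"],3))
    g=HOME+B@np.array(p); v=T.T@(np.array([*g,z])-P)
    r=-(yawz-y); r=(r+np.pi)%(2*np.pi)-np.pi
    print("delta cm",(v*100).round(2),"roll",round(r,3))
E
python3 - <<'E'
from h import *
go((-.135,-.115),.06,np.pi/2)
E
```

```text
t 1.02 tcp home [-287.8 -350.4] z 180.9 yaw 0.9647 F [ 0.3 -0.2  0.3] grip 0.605
delta cm [-0.86 12.09 28.05] roll -0.606
```

Call:
play_rows([
  {"delta_pos":[-0.1,1.0,3.5],"roll":-0.08},
  {"delta_pos":[-0.2,3.0,7.0],"roll":-0.16},
  {"delta_pos":[-0.3,5.0,10.5],"roll":-0.24},
  {"delta_pos":[-0.5,7.0,14.0],"roll":-0.32},
  {"delta_pos":[-0.6,8.5,17.5],"roll":-0.4},
  {"delta_pos":[-0.7,10.0,21.0],"roll":-0.48},
  {"delta_pos":[-0.8,11.5,24.5],"roll":-0.56},
  {"delta_pos":[-0.9,12.1,27.9],"roll":-0.606},
])

```text
t: 1.68
position: [0.5333, -0.1907, 0.0578]
tool_rot: [-1.57, 0.048, -0.045]
contact_force: [-1.0, -0.4, -0.6]
grip_width: 0.596
```

Run:
```python
from h import *
go((-.135,-.115),.01,np.pi/2)
d=optics.get_image("top"); crop(d,270,110,420,300,4,"pics/c_top.png")
d=optics.get_image("wrist"); cv2.imwrite("pics/c_w.png",d["frame"][:,:,::-1])
```

```text
t 1.68 tcp home [-136.2 -116. ] z 57.8 yaw 1.5723 F [-1.  -0.4 -0.6] grip 0.596
delta cm [0.12 4.78 0.1 ] roll 0.001
```

View pics/c_w.png

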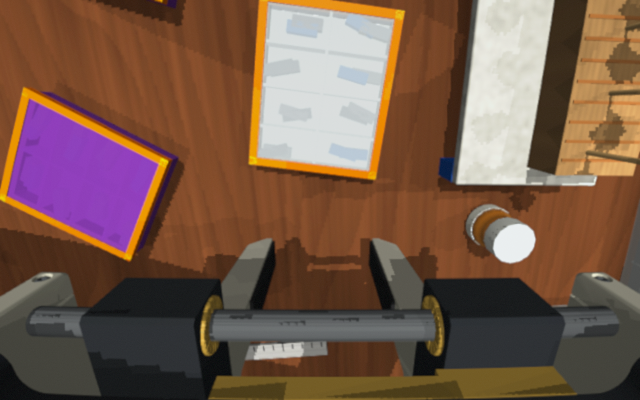

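View pics/c_top.png

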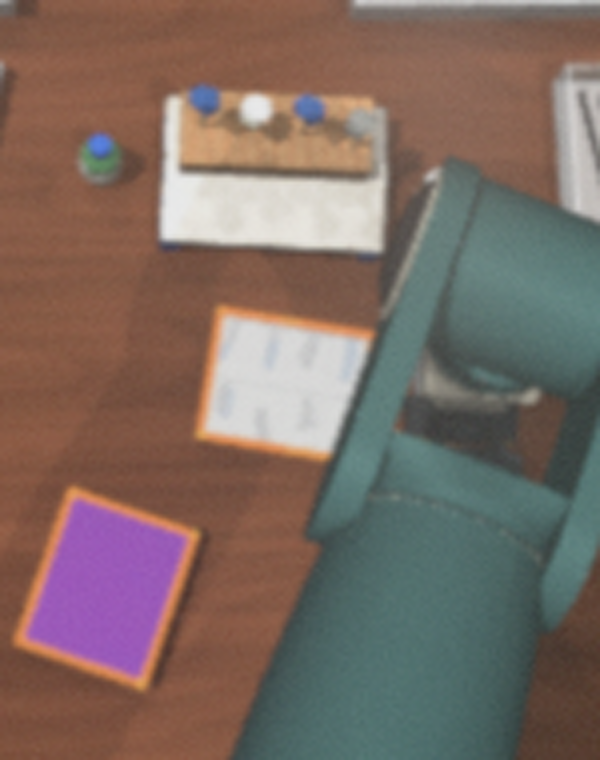

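The wrist view shows the case's near edge from (250,163) to (375,180), square-ish to the fingers. The bridge's near front deck corner is at (456,184). I'll cross-check with the wrist camera before pushing.

Run:
```python
from h import *
d=optics.get_image("wrist")
def H(uv,z): return ((ray(d,uv,z)[:,:2]-HOME)@B*1000).round(1).tolist()
print("case corners",H([(249,163),(375,180),(404,10),(262,0)],.024))
print("deck front edge",H([(456,184),(478,0)],.038))
go((-.135,-.115),.01,np.pi/2)
```

```text
case corners [[-192.7, -72.7], [-93.2, -86.1], [-78.8, 34.6], [-176.9, 40.6]]
deck front edge [[-34.0, -85.8], [-33.9, 37.5]]
t 1.83 tcp home [-135.7 -116.2] z 59.0 yaw 1.5706 F [ 0.5 -1.1  0.8] grip 0.598
delta cm [0.07 4.9  0.12] roll -0.0
```

Call:
play_rows([
  {"delta_pos":[0.07,1.0,0],"roll":0},
  {"delta_pos":[0.07,2.0,0],"roll":0},
  {"delta_pos":[0.07,3.0,0],"roll":0},
  {"delta_pos":[0.07,4.0,0],"roll":0},
  {"delta_pos":[0.07,4.6,0.1],"roll":0},
  {"delta_pos":[0.07,4.9,0.5],"roll":0},
  {"delta_pos":[0.07,5.0,1.0],"roll":0},
  {"delta_pos":[0.07,5.0,1.5],"roll":0},
])

```text
t: 2.5
position: [0.5348, -0.1774, 0.0097]
tool_rot: [-1.57, 0.051, -0.05]
contact_force: [-0.1, -0.2, -0.4]
grip_width: 0.596
```

Run:
```python
from h import *
go((-.135,-.069),.009,np.pi/2)
```

```text
t 2.5 tcp home [-135.4 -102.6] z 9.7 yaw 1.5672 F [-0.1 -0.2 -0.4] grip 0.596
delta cm [0.03 0.07 3.36] roll -0.004
```

Call:
play_rows([
  {"delta_pos":[0,0,0.4],"roll":0},
  {"delta_pos":[0,0,0.8],"roll":0},
  {"delta_pos":[0,0,1.1],"roll":0},
  {"delta_pos":[0,0,1.4],"roll":0},
  {"delta_pos":[0,0,1.7],"roll":0},
  {"delta_pos":[0,0,2.0],"roll":0},
  {"delta_pos":[0,0,2.3],"roll":0},
  {"delta_pos":[0,0,2.6],"roll":0},
])

```text
t: 3.17
position: [0.5365, -0.1516, 0.0098]
tool_rot: [-1.57, 0.05, -0.05]
contact_force: [-0.3, -0.1, -0.7]
grip_width: 0.602
```

Run:
```python
from h import *
go((-.135,-.069),.009,np.pi/2)
d=optics.get_image("wrist"); cv2.imwrite("pics/d_w.png",d["frame"][:,:,::-1])
```

```text
t 3.17 tcp home [-135.3  -76.7] z 9.8 yaw 1.5675 F [-0.3 -0.1 -0.7] grip 0.602
delta cm [0.03 0.08 0.77] roll -0.003
```

View pics/d_w.png

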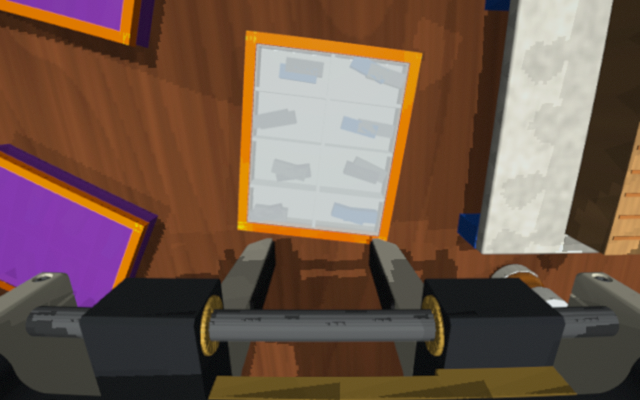

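The case's near edge now runs from (240,228) to (383,243), still somewhat tilted, with the right finger at its corner. I'll measure it.

Run:
```python
from h import *
d=optics.get_image("wrist")
def H(uv,z): return ((ray(d,uv,z)[:,:2]-HOME)@B*1000).round(1).tolist()
print("case corners",H([(238,230),(384,243),(421,53),(247,31)],.024))
print("deck front edge",H([(480,253),(511,3)],.038))
crop(d,200,180,440,300,3,"pics/e.png")
```

```text
case corners [[-191.5, -71.3], [-93.5, -81.0], [-78.5, 36.8], [-177.0, 48.4]]
deck front edge [[-34.4, -82.0], [-37.6, 59.1]]
```

View pics/e.png

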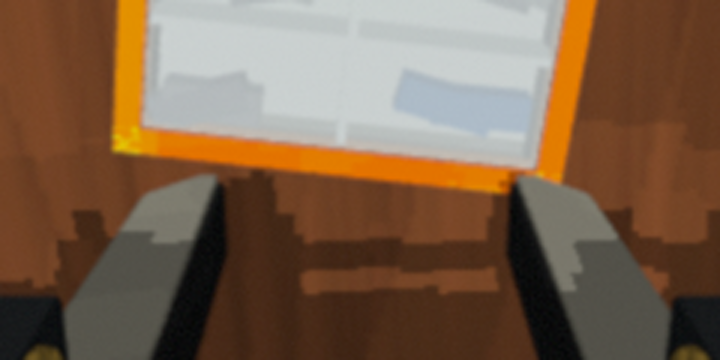

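Call:
play_rows([
  {"delta_pos":[0,0,0.2],"roll":0},
  {"delta_pos":[0,0,0.35],"roll":0},
  {"delta_pos":[0,0,0.5],"roll":0},
  {"delta_pos":[0,0,0.65],"roll":0},
  {"delta_pos":[0,0,0.8],"roll":0},
  {"delta_pos":[0,0,0.95],"roll":0},
  {"delta_pos":[0,0,1.1],"roll":0},
  {"delta_pos":[0,0,1.2],"roll":0},
])

```text
t: 3.93
position: [0.5373, -0.1397, 0.0098]
tool_rot: [-1.57, 0.05, -0.05]
contact_force: [0.5, -0.8, -0.6]
grip_width: 0.598
```

Run:
```python
from h import *
go((-.135,-.069),.009,np.pi/2)
d=optics.get_image("wrist"); cv2.imwrite("pics/f_w.png",d["frame"][:,:,::-1])
d=optics.get_image("top"); crop(d,270,110,420,300,4,"pics/f_top.png")
```

```text
t 3.93 tcp home [-135.2  -64.8] z 9.8 yaw 1.5675 F [ 0.5 -0.8 -0.6] grip 0.598
delta cm [ 0.03  0.08 -0.42] roll -0.003
```

View pics/f_w.png

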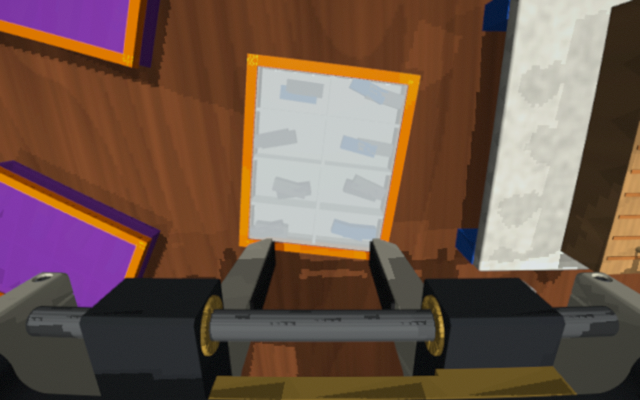

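View pics/f_top.png

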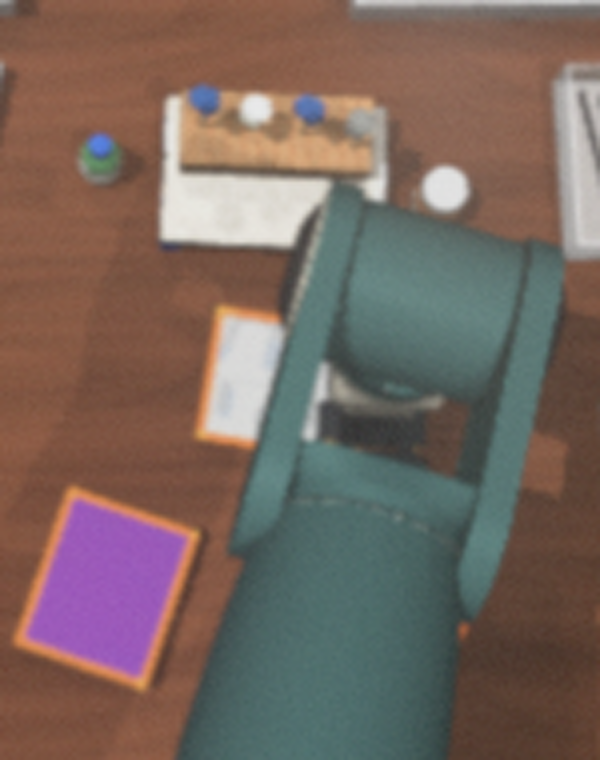

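The case has hardly moved: its left edge in the top view, (220,308) to (197,437), is the same as before. I'll check where the fingertips really are relative to the case.

Run:
```python
from h import *
d=optics.get_image("wrist")
s=readout.read_state(); T=Ro.from_rotvec(s["tool_rot"]).as_matrix();P=np.array(s["position"])
def H(uv,z): return ((ray(d,uv,z)[:,:2]-HOME)@B*1000).round(1).tolist()
print("case corners",H([(240,246),(368,260),(420,75),(249,54)],.024))
print("deck corner",H([(478,270)],.038))
for x in (-.0455,-.028,.028,.0455):
  for z in (-.0075,.0075):
    print(x,z,[proj(d,P+T@np.array([x,y,z])).round(0).tolist() for y in (0,-.019,-.04)])
crop(d,200,200,440,320,3,"pics/g.png")
```

```text
case corners [[-191.1, -71.5], [-103.7, -82.2], [-78.1, 36.5], [-176.6, 48.0]]
deck corner [[-33.8, -82.7]]
-0.0455 -0.0075 [[[259.0, 239.0]], [[254.0, 250.0]], [[246.0, 265.0]]]
-0.0455 0.0075 [[[258.0, 219.0]], [[252.0, 229.0]], [[244.0, 243.0]]]
-0.028 -0.0075 [[[283.0, 239.0]], [[280.0, 250.0]], [[275.0, 266.0]]]
-0.028 0.0075 [[[283.0, 219.0]], [[279.0, 229.0]], [[274.0, 243.0]]]
0.028 -0.0075 [[[361.0, 239.0]], [[364.0, 250.0]], [[369.0, 266.0]]]
0.028 0.0075 [[[362.0, 219.0]], [[365.0, 229.0]], [[370.0, 243.0]]]
0.0455 -0.0075 [[[385.0, 239.0]], [[391.0, 250.0]], [[398.0, 266.0]]]
0.0455 0.0075 [[[386.0, 219.0]], [[392.0, 229.0]], [[400.0, 243.0]]]
```

View pics/g.png

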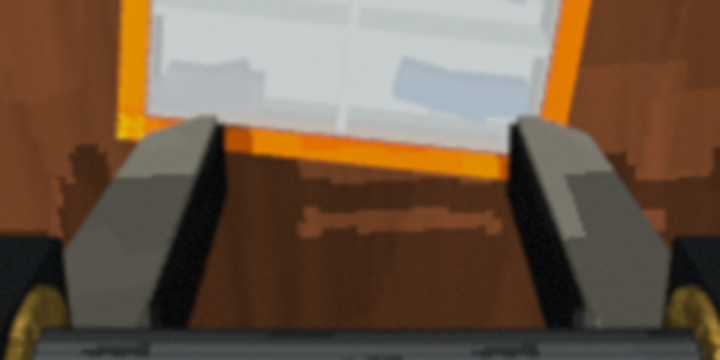

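Run:
```python
from h import *
d=optics.get_image("scene")
s=readout.read_state(); T=Ro.from_rotvec(s["tool_rot"]).as_matrix();P=np.array(s["position"])
for x in (-.028,.028):
    for y in (0,-.02,-.04): print(x,y,proj(d,P+T@np.array([x,y,0])).round(1).tolist())
crop(d,190,120,350,270,5,"pics/i.png")
```

```text
-0.028 0 [[262.9, 198.7]]
-0.028 -0.02 [[262.4, 193.5]]
-0.028 -0.04 [[261.9, 188.2]]
0.028 0 [[259.2, 209.8]]
0.028 -0.02 [[258.7, 204.5]]
0.028 -0.04 [[258.1, 199.1]]
```

View pics/i.png

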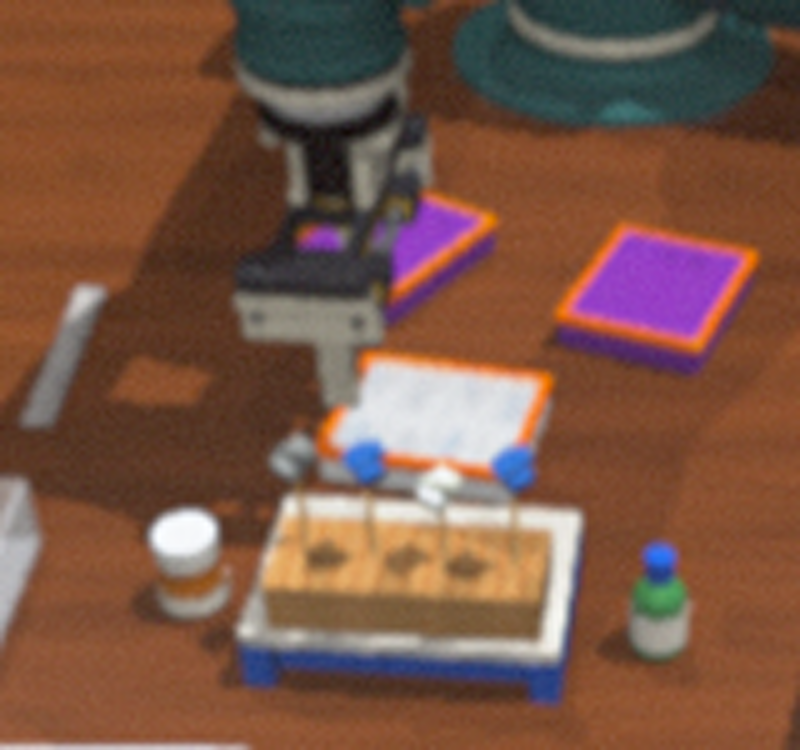

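The scene view shows the near fingertip at about px (258,200). The reported TCP should project to (259,210), so the real fingertips end about 38 mm above it. The wrist view says the same, as does the lack of contact: the fingers are passing over the case. I'll back off and probe downwards carefully.

Call:
play_rows([
  {"delta_pos":[0,0,-1.0],"roll":0},
  {"delta_pos":[0,0,-2.0],"roll":0},
  {"delta_pos":[0,0,-3.0],"roll":0},
  {"delta_pos":[0,0,-4.0],"roll":0},
  {"delta_pos":[0,0,-5.0],"roll":0},
  {"delta_pos":[0,0.5,-5.2],"roll":0},
  {"delta_pos":[0,1.0,-5.2],"roll":0},
  {"delta_pos":[0,1.0,-5.2],"roll":0},
])

```text
t: 4.8
position: [0.5333, -0.1917, -0.0018]
tool_rot: [-1.569, 0.052, -0.049]
contact_force: [-0.7, 0.6, -0.5]
grip_width: 0.601
```

Run:
```python
from h import *
go((-.135,-.117),-.02,np.pi/2)
d=optics.get_image("scene")
s=readout.read_state(); T=Ro.from_rotvec(s["tool_rot"]).as_matrix();P=np.array(s["position"])
for x in (-.028,.028):
    for y in (0,-.02,-.04): print(x,y,(proj(d,P+T@np.array([x,y,0]))-[190,120]).round(1).tolist())
crop(d,190,120,350,270,5,"pics/j.png")
```

```text
t 4.8 tcp home [-136.1 -116.9] z -1.8 yaw 1.5669 F [-0.7  0.6 -0.5] grip 0.601
delta cm [ 0.12  1.82 -0.01] roll -0.004
-0.028 0 [[56.9, 80.4]]
-0.028 -0.02 [[56.2, 75.3]]
-0.028 -0.04 [[55.5, 70.1]]
0.028 0 [[52.6, 91.6]]
0.028 -0.02 [[51.8, 86.4]]
0.028 -0.04 [[51.0, 81.0]]
```

View pics/j.png

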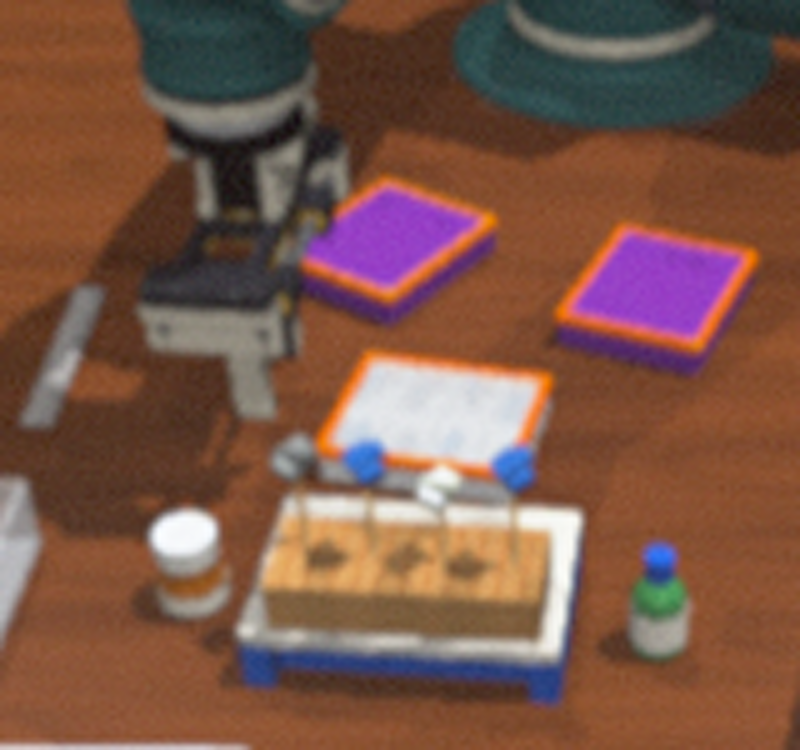

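At reported z = −1.8 mm there is still no contact. The finger end at crop (255,415) matches a point about 35 mm above the reported TCP, so I keep descending.

Call:
play_rows([
  {"delta_pos":[0.1,0.4,0],"roll":0},
  {"delta_pos":[0.1,0.8,0],"roll":0},
  {"delta_pos":[0.1,1.2,0],"roll":0},
  {"delta_pos":[0.1,1.5,0],"roll":0},
  {"delta_pos":[0.1,1.7,0],"roll":0},
  {"delta_pos":[0.1,1.9,0],"roll":0},
  {"delta_pos":[0.1,2.0,0],"roll":0},
  {"delta_pos":[0.1,2.0,0],"roll":0},
])

```text
t: 5.52
position: [0.5349, -0.1918, -0.0205]
tool_rot: [-1.57, 0.05, -0.05]
contact_force: [-0.7, -0.0, 0.2]
grip_width: 0.6
```

Run:
```python
from h import *
go((-.135,-.117),-.02,np.pi/2)
s=readout.read_state(); T=Ro.from_rotvec(s["tool_rot"]).as_matrix();P=np.array(s["position"])
d=optics.get_image("scene")
for y in (0,-.02,-.03,-.04): print(y,(proj(d,P+T@np.array([.037,y,0]))-[190,120]).round(1).tolist())
crop(d,190,120,350,270,5,"pics/k.png")
d=optics.get_image("wrist"); cv2.imwrite("pics/k_w.png",d["frame"][:,:,::-1])
```

```text
t 5.52 tcp home [-134.5 -117. ] z -20.5 yaw 1.5675 F [-0.7 -0.   0.2] grip 0.6
delta cm [-0.05 -0.05 -0.  ] roll -0.003
0 [[52.4, 98.7]]
-0.02 [[51.6, 93.6]]
-0.03 [[51.2, 91.0]]
-0.04 [[50.8, 88.3]]
```

View pics/k.png

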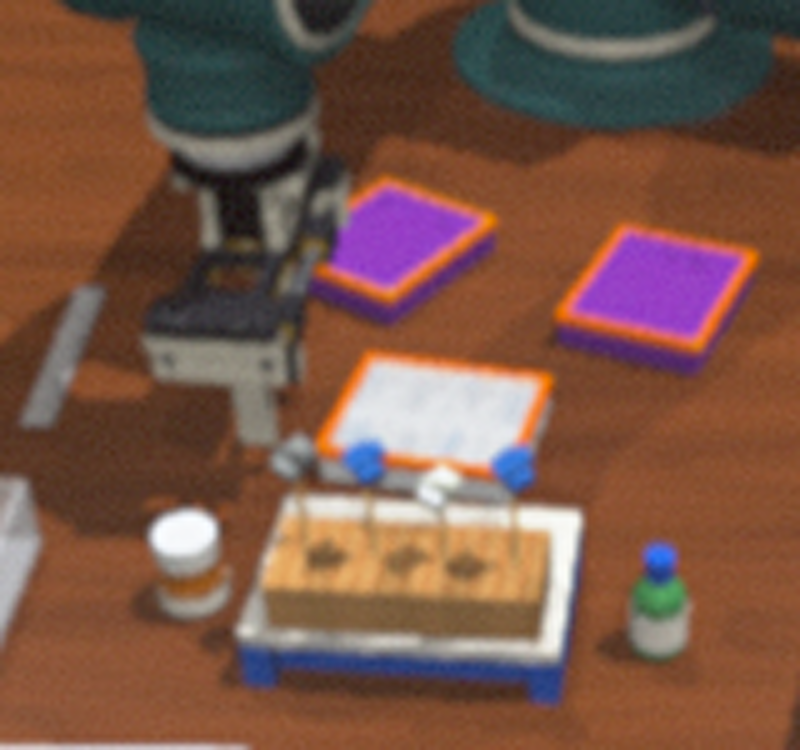

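View pics/k_w.png

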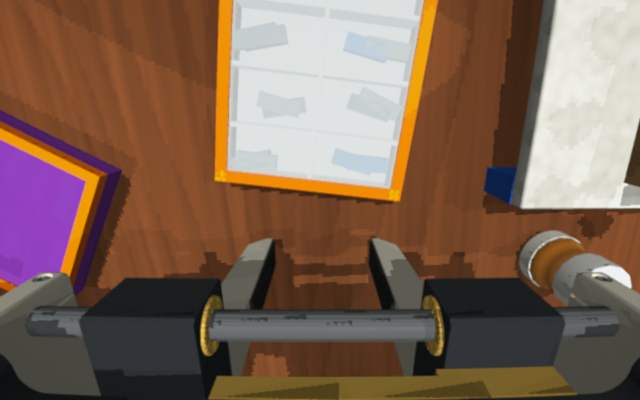

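The finger end at crop (255,442) gives an offset of about 39 mm, so the tip is near z = 19 mm. I go down 10 mm more and start the side push.

Call:
play_rows([
  {"delta_pos":[0,0.3,0],"roll":0},
  {"delta_pos":[0,0.6,0],"roll":0},
  {"delta_pos":[0,0.9,0],"roll":0},
  {"delta_pos":[0,1.1,0.2],"roll":0},
  {"delta_pos":[0,1.1,0.6],"roll":0},
  {"delta_pos":[0,1.1,1.0],"roll":0},
  {"delta_pos":[0,1.1,1.5],"roll":0},
  {"delta_pos":[0,1.1,2.0],"roll":0},
])

```text
t: 6.28
position: [0.5364, -0.1713, -0.0311]
tool_rot: [-1.57, 0.05, -0.05]
contact_force: [-0.4, -0.6, 0.9]
grip_width: 0.599
```

Call:
play_rows([
  {"delta_pos":[0,0,0.2],"roll":0},
  {"delta_pos":[0,0,0.5],"roll":0},
  {"delta_pos":[0,0,0.8],"roll":0},
  {"delta_pos":[0,0,1.1],"roll":0},
  {"delta_pos":[0,0,1.4],"roll":0},
  {"delta_pos":[0,0,1.6],"roll":0},
  {"delta_pos":[0,0,1.8],"roll":0},
  {"delta_pos":[0,0,2.0],"roll":0},
])

```text
t: 6.95
position: [0.5377, -0.1518, -0.0311]
tool_rot: [-1.57, 0.05, -0.051]
contact_force: [-0.1, -3.1, 0.9]
grip_width: 0.598
```

Run:
```python
from h import *
go((-.135,-.0675),-.031,np.pi/2)
d=optics.get_image("wrist"); cv2.imwrite("pics/l_w.png",d["frame"][:,:,::-1])
```

```text
t 6.95 tcp home [-134.2  -76.9] z -31.1 yaw 1.5675 F [-0.1 -3.1  0.9] grip 0.598
delta cm [-0.09 -0.01  0.94] roll -0.003
```

View pics/l_w.png

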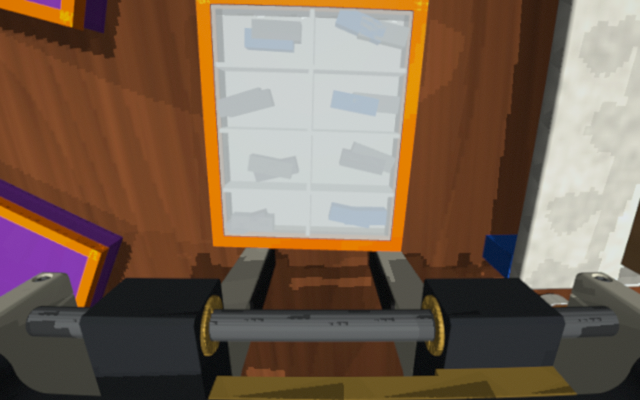

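The case is now square to the fingers, with its near edge from (215,247) to (402,248), and is being pushed. I finish the side push.

Call:
play_rows([
  {"delta_pos":[0,0,0.2],"roll":0},
  {"delta_pos":[0,0,0.4],"roll":0},
  {"delta_pos":[0,0,0.6],"roll":0},
  {"delta_pos":[0,0,0.7],"roll":0},
  {"delta_pos":[0,0,0.8],"roll":0},
  {"delta_pos":[0,0,0.85],"roll":0},
  {"delta_pos":[0,0,0.9],"roll":0},
  {"delta_pos":[0,0,0.9],"roll":0},
])

```text
t: 7.67
position: [0.5381, -0.1429, -0.0312]
tool_rot: [-1.57, 0.05, -0.05]
contact_force: [0.4, -3.9, 3.3]
grip_width: 0.598
```

Run:
```python
from h import *
go((-.135,-.12),-.031,np.pi/2)
d=optics.get_image("wrist"); cv2.imwrite("pics/n_w.png",d["frame"][:,:,::-1])
```

```text
t 7.67 tcp home [-134.2  -68. ] z -31.2 yaw 1.5676 F [ 0.4 -3.9  3.3] grip 0.598
delta cm [-0.06 -0.02 -5.2 ] roll -0.003
```

View pics/n_w.png

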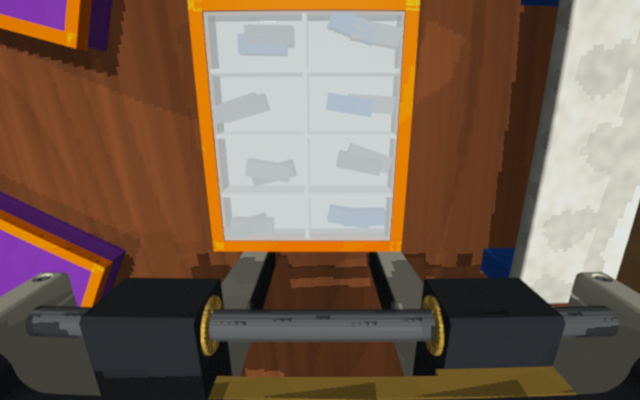

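The case is square and pushed over, with its near edge from (212,250) to (402,250). I retreat, rise and look.

Call:
play_rows([
  {"delta_pos":[0,0,-1.0],"roll":0},
  {"delta_pos":[0,0,-2.0],"roll":0},
  {"delta_pos":[0,-1.0,-3.0],"roll":0},
  {"delta_pos":[0,-3.0,-5.0],"roll":0},
  {"delta_pos":[0,-5.0,-8.0],"roll":0},
  {"delta_pos":[0,-7.0,-10.0],"roll":0},
  {"delta_pos":[0,-7.0,-12.0],"roll":0},
  {"delta_pos":[0,-7.0,-12.0],"roll":0},
])

```text
t: 8.38
position: [0.5305, -0.2666, 0.0407]
tool_rot: [-1.572, 0.051, -0.054]
contact_force: [0.1, -0.1, -0.4]
grip_width: 0.602
```

Run:
```python
from h import *
d=optics.get_image("top"); crop(d,270,110,420,300,4,"pics/o_top.png")
def casef(h): return ((h[...,0]<22)&(h[...,1]>100)&(h[...,2]>165))|((h[...,1]<50)&(h[...,2]>150))
m,px,X,r=boxup(d,(306,180,370,228),casef,0.024)
cv2.imwrite("pics/m2.png",m*255)
q=cv2.boxPoints(r); print("case",r); print(((q/1000-HOME)@B*1000).round(1).tolist(), B.T@(np.array(r[0])/1000-HOME), "yaw rel",r[2]-90-(-3.48))
go((-.207,0),.02,np.pi)
```

```text
case ((534.9739990234375, -71.70343780517578), (122.53256225585938, 102.5978775024414), 86.30874633789062)
[[-193.2, -58.2], [-90.6, -58.6], [-90.2, 64.0], [-192.8, 64.3]] [-0.14170275  0.00289052] yaw rel -0.21125366210937502
t 8.43 tcp home [-134.8 -190.2] z 39.6 yaw 1.565 F [ 0.2 -0.1 -0. ] grip 0.602
delta cm [-7.33  1.95 18.97] roll -1.577
```

View pics/o_top.png

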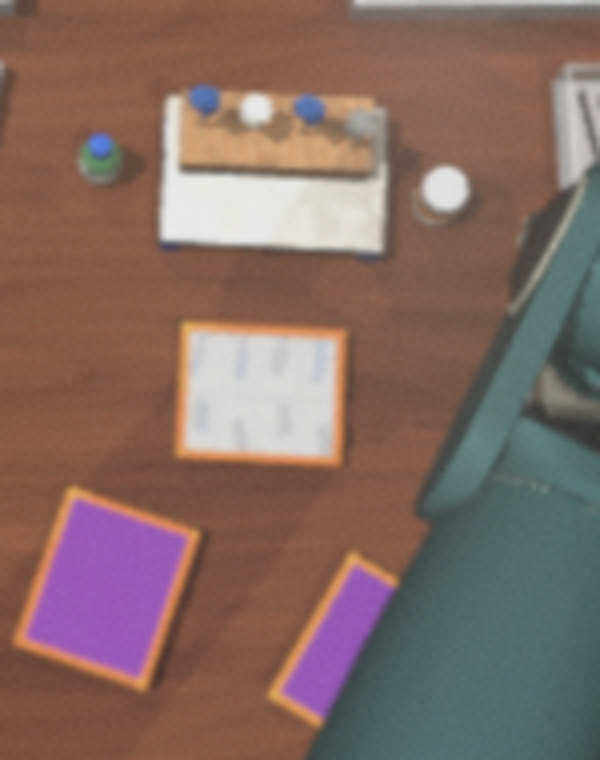

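The case now sits square (−0.2°) at (−142, +3) mm in the home frame. Everything else is unmoved. I go behind it with the camera facing back, so tool z = −x of the bridge.

Call:
play_rows([
  {"delta_pos":[-0.8,0,1.5],"roll":-0.11},
  {"delta_pos":[-1.8,0,3.0],"roll":-0.22},
  {"delta_pos":[-2.8,0,5.0],"roll":-0.33},
  {"delta_pos":[-3.8,0,7.0],"roll":-0.44},
  {"delta_pos":[-4.8,0,9.0],"roll":-0.55},
  {"delta_pos":[-5.8,0,11.0],"roll":-0.66},
  {"delta_pos":[-6.8,0,13.0],"roll":-0.77},
  {"delta_pos":[-7.9,0,15.0],"roll":-0.88},
])

```text
t: 9.1
position: [0.4602, -0.1066, 0.0384]
tool_rot: [-1.473, -0.641, 0.642]
contact_force: [-0.2, -0.4, 0.1]
grip_width: 0.601
```

Run:
```python
from h import *
go((-.213,0),.03,np.pi)
```

```text
t 9.1 tcp home [-214.2  -36.5] z 38.4 yaw 2.4531 F [-0.2 -0.4  0.1] grip 0.601
delta cm [2.89 0.84 2.23] roll -0.689
```

Call:
play_rows([
  {"delta_pos":[0.5,0,0.4],"roll":-0.11},
  {"delta_pos":[1.0,0,0.8],"roll":-0.22},
  {"delta_pos":[1.5,0,1.2],"roll":-0.33},
  {"delta_pos":[2.0,0,1.6],"roll":-0.44},
  {"delta_pos":[2.5,0,2.0],"roll":-0.55},
  {"delta_pos":[2.9,0,2.2],"roll":-0.64},
  {"delta_pos":[2.9,0.4,2.2],"roll":-0.689},
  {"delta_pos":[2.9,0.8,2.2],"roll":-0.689},
])

```text
t: 9.77
position: [0.4648, -0.0711, 0.0305]
tool_rot: [-1.238, -1.163, 1.163]
contact_force: [-0.1, -0.4, -0.4]
grip_width: 0.6
```

Run:
```python
from h import *
go((-.213,0),-.031,np.pi)
d=optics.get_image("wrist"); cv2.imwrite("pics/q_w.png",d["frame"][:,:,::-1])
```

```text
t 9.77 tcp home [-211.8   -0.8] z 30.5 yaw 3.1397 F [-0.1 -0.4 -0.4] grip 0.6
delta cm [0.08 6.15 0.11] roll -0.002
```

View pics/q_w.png

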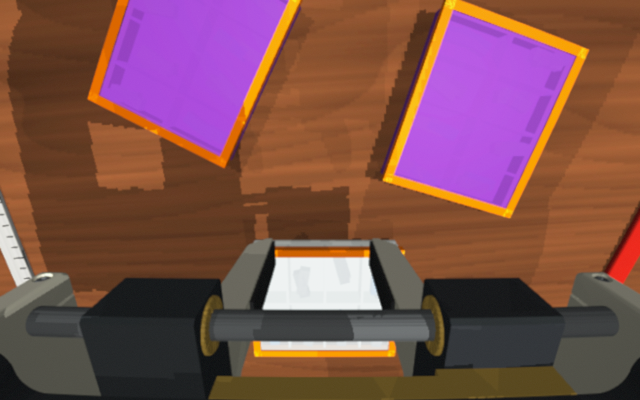

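The wrist view shows the case's rear edge at row 245–250 and clear gaps to both purple cases. I check the clearance before lowering.

Run:
```python
from h import *
d=optics.get_image("wrist")
def H(uv,z): return ((ray(d,uv,z)[:,:2]-HOME)@B*1000).round(1).tolist()
print("rear rim",H([(290,249),(360,249),(403,251)],.024),"base",H([(322,241)],0), "purple",H([(223,166),(386,181),(510,216)],.024))
```

```text
rear rim [[-193.8, -24.4], [-193.5, 28.1], [-191.6, 60.6]] base [[-189.6, -0.4]] purple [[-256.9, -68.7], [-245.6, 44.7], [-218.9, 138.0]]
```

Call:
play_rows([
  {"delta_pos":[0.1,1.0,0.2],"roll":0},
  {"delta_pos":[0.1,2.0,0.2],"roll":0},
  {"delta_pos":[0.1,3.0,0.2],"roll":0},
  {"delta_pos":[0.1,4.0,0.2],"roll":0},
  {"delta_pos":[0.1,5.0,0.2],"roll":0},
  {"delta_pos":[0.1,5.7,0.2],"roll":0},
  {"delta_pos":[0.1,6.1,0.2],"roll":0},
  {"delta_pos":[0.1,6.1,0.2],"roll":0},
])

```text
t: 10.53
position: [0.4626, -0.0705, -0.0313]
tool_rot: [-1.238, -1.16, 1.161]
contact_force: [-0.7, 0.4, 0.3]
grip_width: 0.599
```

Run:
```python
from h import *
go((-.1275,-.002),-.031,np.pi)
```

```text
t 10.53 tcp home [-214.    -0.3] z -31.3 yaw 3.1364 F [-0.7  0.4  0.3] grip 0.599
delta cm [-0.12 -0.05 -8.65] roll -0.005
```

Call:
play_rows([
  {"delta_pos":[0,0,-0.5],"roll":-0.005},
  {"delta_pos":[0,0,-1.0],"roll":-0.005},
  {"delta_pos":[0,0,-1.3],"roll":-0.005},
  {"delta_pos":[0,0,-1.6],"roll":-0.005},
  {"delta_pos":[0,0,-2.0],"roll":-0.005},
  {"delta_pos":[0,0,-2.4],"roll":-0.005},
  {"delta_pos":[0,0,-2.8],"roll":-0.005},
  {"delta_pos":[0,0,-3.2],"roll":-0.005},
])

```text
t: 11.2
position: [0.4953, -0.0727, -0.03]
tool_rot: [-1.237, -1.164, 1.165]
contact_force: [-6.1, 0.3, 5.3]
grip_width: 0.6
```

Call:
play_rows([
  {"delta_pos":[0,0,-0.4],"roll":0},
  {"delta_pos":[0,0,-0.8],"roll":0},
  {"delta_pos":[0,0,-1.2],"roll":0},
  {"delta_pos":[0,0,-1.6],"roll":0},
  {"delta_pos":[0,0,-2.0],"roll":0},
  {"delta_pos":[0,0,-2.4],"roll":0},
  {"delta_pos":[0,0,-2.8],"roll":0},
  {"delta_pos":[0,0,-3.1],"roll":0},
])

```text
t: 11.87
position: [0.5264, -0.0746, -0.03]
tool_rot: [-1.237, -1.164, 1.164]
contact_force: [-4.7, 0.3, 4.0]
grip_width: 0.6
```

Run:
```python
from h import *
go((-.1275,-.0),-.031,np.pi)
d=optics.get_image("top"); crop(d,270,110,420,300,4,"pics/r_top.png")
d=optics.get_image("scene"); crop(d,210,150,350,270,5,"pics/r_s.png")
```

```text
t 11.87 tcp home [-150.1   -0.6] z -30.0 yaw 3.1416 F [-4.7  0.3  4. ] grip 0.6
delta cm [ 0.06  0.1  -2.26] roll -0.0
```

View pics/r_top.png

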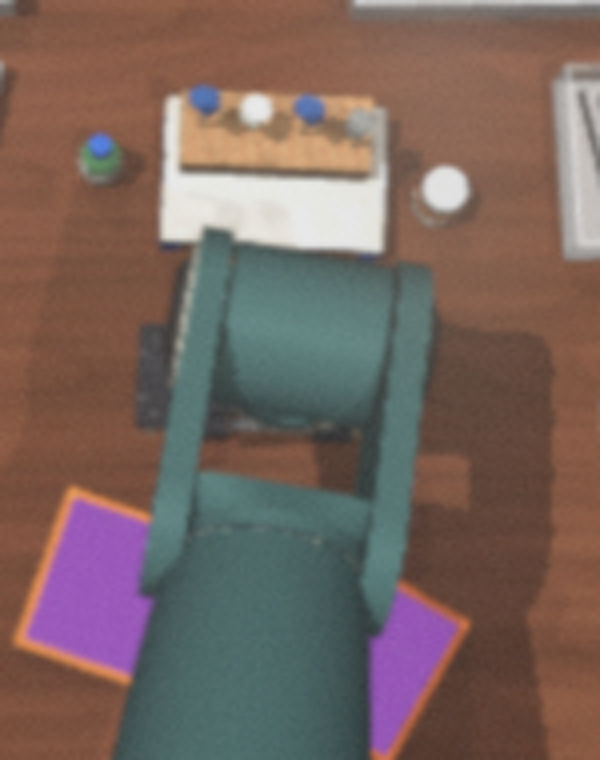

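View pics/r_s.png

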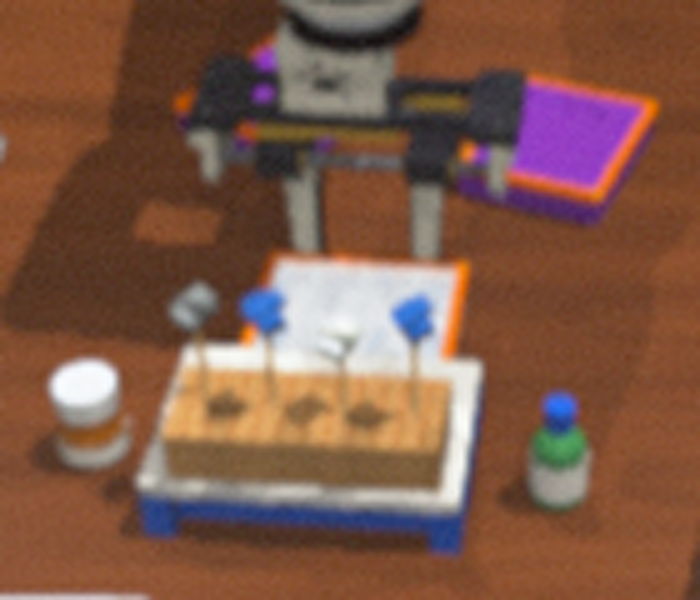

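Scene crop: the case's leading edge is at the mouth between the cheeks, rear rim corners about (272,258) and (465,262). The fingers are centred behind it. I check the lateral position.

Run:
```python
from h import *
d=optics.get_image("scene")
def H(uv,z): return ((ray(d,np.array(uv)/5+[210,150]-.4,z)[:,:2]-HOME)@B*1000).round(1).tolist()
print("case rear",H([(270,255),(468,260)],.024),"sides near mouth",H([(246,340),(458,345)],.024))
print("deck corners",H([(190,345),(484,360),(440,512),(136,488)],.038))
```

```text
case rear [[-135.0, -56.2], [-140.8, 63.6]] sides near mouth [[-54.5, -54.3], [-60.6, 66.5]]
deck corners [[-31.1, -79.6], [-32.4, 84.3], [86.1, 74.0], [82.0, -81.0]]
```

Call:
play_rows([
  {"delta_pos":[-0.03,0,-0.3],"roll":0},
  {"delta_pos":[-0.06,0,-0.6],"roll":0},
  {"delta_pos":[-0.1,0,-0.9],"roll":0},
  {"delta_pos":[-0.13,0,-1.2],"roll":0},
  {"delta_pos":[-0.16,0,-1.5],"roll":0},
  {"delta_pos":[-0.2,0,-1.8],"roll":0},
  {"delta_pos":[-0.2,0,-2.1],"roll":0},
  {"delta_pos":[-0.2,0,-2.4],"roll":0},
])

```text
t: 12.68
position: [0.5501, -0.0781, -0.0303]
tool_rot: [-1.237, -1.164, 1.164]
contact_force: [-1.3, -0.9, -1.5]
grip_width: 0.599
```

Run:
```python
from h import *
go((-.0575,0),-.031,np.pi)
d=optics.get_image("scene"); crop(d,210,150,350,270,5,"pics/s_s.png")
```

```text
t 12.68 tcp home [-126.2   -2.6] z -30.3 yaw 3.1416 F [-1.3 -0.9 -1.5] grip 0.599
delta cm [ 0.26  0.07 -6.87] roll -0.0
```

View pics/s_s.png

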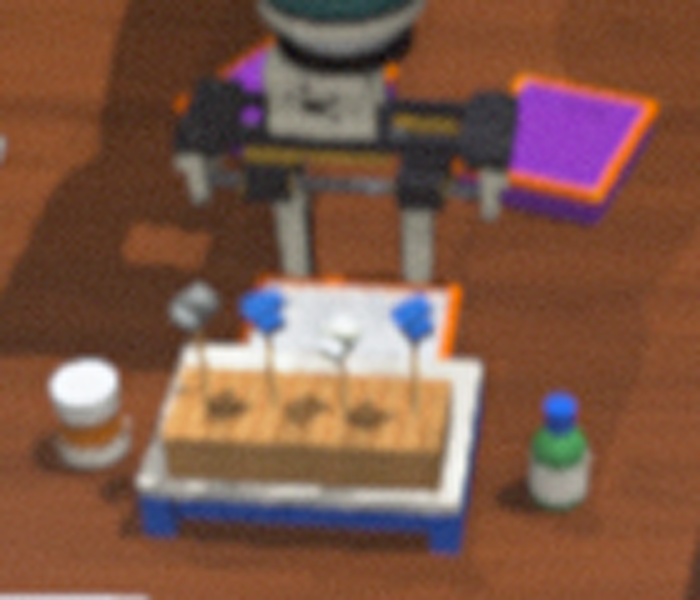

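The leading side is under the deck between the cheeks, with the rear rim at crop row 280–290, and the stand is untouched. I continue.

Call:
play_rows([
  {"delta_pos":[0,0,-0.4],"roll":0},
  {"delta_pos":[0,0,-0.9],"roll":0},
  {"delta_pos":[0,0,-1.4],"roll":0},
  {"delta_pos":[0,0,-1.9],"roll":0},
  {"delta_pos":[0,0,-2.4],"roll":0},
  {"delta_pos":[0,0,-2.9],"roll":0},
  {"delta_pos":[0,0,-3.4],"roll":0},
  {"delta_pos":[0,0,-3.9],"roll":0},
])

```text
t: 13.4
position: [0.5893, -0.0805, -0.0302]
tool_rot: [-1.237, -1.164, 1.164]
contact_force: [-3.1, -0.2, 1.9]
grip_width: 0.602
```

Run:
```python
from h import *
go((-.0575,0),-.031,np.pi)
d=optics.get_image("scene"); crop(d,210,150,350,270,5,"pics/u_s.png")
```

```text
t 13.4 tcp home [-87.   -2.6] z -30.2 yaw 3.1415 F [-3.1 -0.2  1.9] grip 0.602
delta cm [ 0.26  0.08 -2.95] roll -0.0
```

View pics/u_s.png

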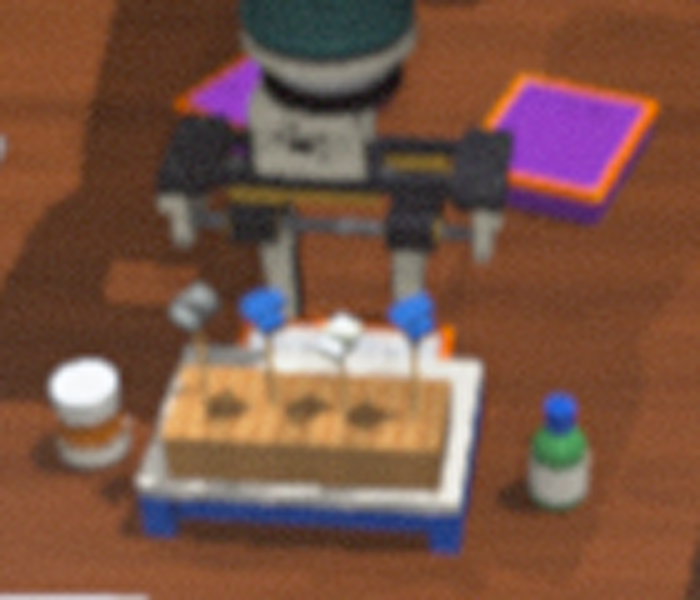

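Call:
play_rows([
  {"delta_pos":[0,0,-0.3],"roll":0},
  {"delta_pos":[0,0,-0.7],"roll":0},
  {"delta_pos":[0,0,-1.1],"roll":0},
  {"delta_pos":[0,0,-1.5],"roll":0},
  {"delta_pos":[0,0,-1.8],"roll":0},
  {"delta_pos":[0,0,-2.0],"roll":0},
  {"delta_pos":[0,0,-2.2],"roll":0},
  {"delta_pos":[0,0,-2.3],"roll":0},
])

```text
t: 14.12
position: [0.6119, -0.0818, -0.0302]
tool_rot: [-1.237, -1.164, 1.164]
contact_force: [-3.4, 0.8, 2.7]
grip_width: 0.602
```

Call:
play_rows([
  {"delta_pos":[0,0,-0.05],"roll":0},
  {"delta_pos":[0,0,-0.1],"roll":0},
  {"delta_pos":[0,0,-0.15],"roll":0},
  {"delta_pos":[0,0,-0.2],"roll":0},
  {"delta_pos":[0,0,-0.25],"roll":0},
  {"delta_pos":[0,0,-0.3],"roll":0},
  {"delta_pos":[0,0,-0.35],"roll":0},
  {"delta_pos":[0,0,-0.4],"roll":0},
])

```text
t: 14.78
position: [0.6158, -0.0821, -0.0302]
tool_rot: [-1.237, -1.164, 1.164]
contact_force: [-3.2, 0.3, 1.9]
grip_width: 0.601
```

Run:
```python
from h import *
go((-.0575,0),-.031,np.pi)
d=optics.get_image("scene"); crop(d,210,150,350,270,5,"pics/v_s.png")
d=optics.get_image("wrist"); cv2.imwrite("pics/v_w.png",d["frame"][:,:,::-1])
```

```text
t 14.78 tcp home [-60.4  -2.5] z -30.2 yaw 3.1415 F [-3.2  0.3  1.9] grip 0.601
delta cm [ 0.25  0.08 -0.29] roll -0.0
```

View pics/v_s.png

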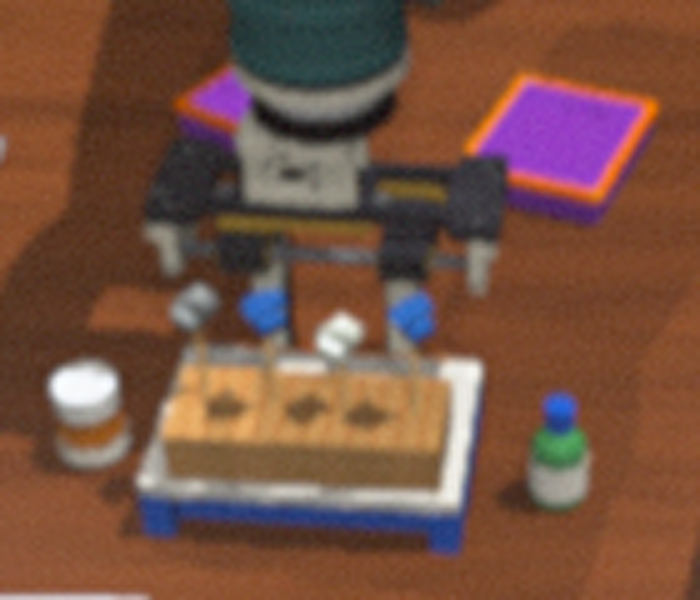

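View pics/v_w.png

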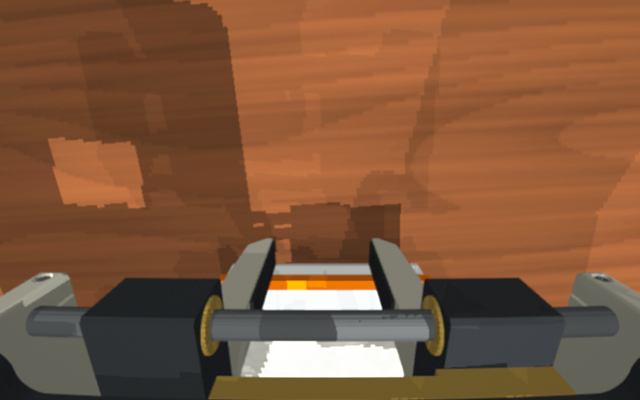

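Wrist view: the rear rim is square to the fingers at row 277, and push forces are still free-sliding at about 3 N. I creep on until the stop is felt.

Call:
play_rows([
  {"delta_pos":[0,0,-0.05],"roll":0},
  {"delta_pos":[0,0,-0.1],"roll":0},
  {"delta_pos":[0,0,-0.15],"roll":0},
  {"delta_pos":[0,0,-0.2],"roll":0},
  {"delta_pos":[0,0,-0.25],"roll":0},
  {"delta_pos":[0,0,-0.3],"roll":0},
  {"delta_pos":[0,0,-0.3],"roll":0},
  {"delta_pos":[0,0,-0.3],"roll":0},
])

```text
t: 15.55
position: [0.6183, -0.0822, -0.0303]
tool_rot: [-1.237, -1.164, 1.165]
contact_force: [-7.9, 0.3, 4.5]
grip_width: 0.596
```

Run:
```python
from h import *
go((-.0575,0),-.031,np.pi)
d=optics.get_image("wrist")
def H(uv,z): return ((ray(d,uv,z)[:,:2]-HOME)@B*1000).round(1).tolist()
crop(d,200,230,440,390,3,"pics/w.png")
col=d["frame"][255:300,322]; print(cv2.cvtColor(col[:,None],cv2.COLOR_RGB2HSV)[:,0].tolist())
print([(r,H([(322,r)],.024)) for r in (270,274,278,282)])
```

```text
t 15.55 tcp home [-57.9  -2.5] z -30.3 yaw 3.1415 F [-7.9  0.3  4.5] grip 0.596
delta cm [ 0.25  0.07 -0.04] roll -0.0
[[11, 162, 107], [11, 161, 106], [11, 162, 96], [11, 157, 91], [11, 163, 89], [11, 156, 90], [12, 162, 88], [11, 130, 92], [12, 60, 111], [24, 19, 132], [45, 10, 151], [53, 6, 170], [53, 6, 178], [53, 6, 178], [53, 6, 177], [53, 6, 177], [54, 7, 177], [66, 7, 178], [23, 12, 173], [11, 80, 172], [11, 170, 170], [13, 237, 168], [14, 247, 169], [14, 244, 168], [14, 249, 165], [14, 255, 203], [16, 255, 251], [17, 255, 253], [17, 255, 252], [17, 255, 252], [17, 255, 252], [17, 255, 251], [15, 255, 242], [14, 247, 235], [11, 164, 237], [16, 42, 244], [90, 3, 255], [90, 2, 254], [90, 1, 253], [90, 1, 253], [90, 1, 253], [90, 1, 253], [90, 1, 253], [90, 1, 253], [90, 1, 253]]
[(270, [[-55.0, -2.0]]), (274, [[-52.5, -2.0]]), (278, [[-50.0, -2.0]]), (282, [[-47.5, -2.0]])]
```

View pics/w.png

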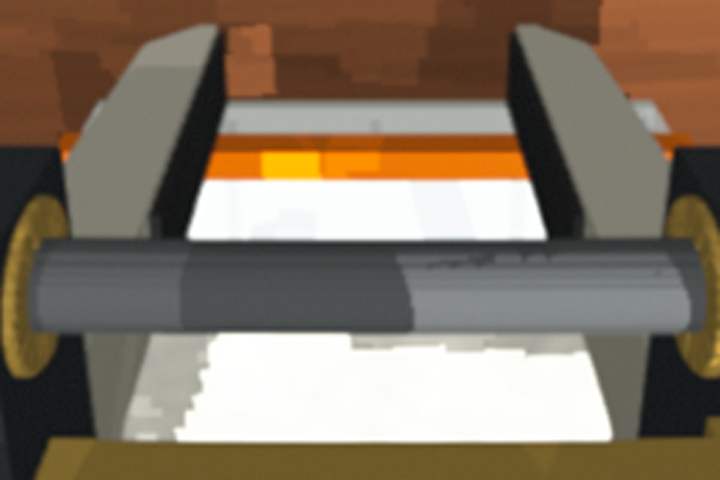

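Call:
play_rows([
  {"delta_pos":[0,0,-0.03],"roll":0},
  {"delta_pos":[0,0,-0.06],"roll":0},
  {"delta_pos":[0,0,-0.09],"roll":0},
  {"delta_pos":[0,0,-0.12],"roll":0},
  {"delta_pos":[0,0,-0.15],"roll":0},
  {"delta_pos":[0,0,-0.15],"roll":0},
  {"delta_pos":[0,0,-0.15],"roll":0},
  {"delta_pos":[0,0,-0.15],"roll":0},
])

```text
t: 16.27
position: [0.6183, -0.0822, -0.0302]
tool_rot: [-1.234, -1.161, 1.166]
contact_force: [-21.7, 2.5, 14.2]
grip_width: 0.602
```

Run:
```python
from h import *
go((-.0575,0),-.031,np.pi)
d=optics.get_image("wrist")
print(cv2.cvtColor(d["frame"][270:284,322][:,None],cv2.COLOR_RGB2HSV)[:,0].tolist())
for c in (285,360): print(c,[int(v) for v in d["frame"][270:286,c,2]],[int(v) for v in d["frame"][270:286,c,0]])
```

```text
t 16.27 tcp home [-57.9  -2.5] z -30.2 yaw 3.1416 F [-21.7   2.5  14.2] grip 0.602
delta cm [ 0.25  0.08 -0.04] roll -0.0
[[48, 7, 177], [60, 6, 177], [60, 6, 177], [23, 12, 171], [11, 91, 159], [12, 189, 150], [13, 238, 150], [14, 241, 149], [14, 245, 147], [14, 247, 162], [14, 255, 219], [16, 255, 252], [17, 255, 253], [17, 255, 252]]
285 [173, 173, 175, 163, 100, 34, 3, 6, 7, 3, 2, 0, 0, 1, 0, 0] [174, 174, 175, 172, 158, 150, 147, 148, 148, 151, 186, 229, 235, 234, 234, 234]
360 [173, 174, 175, 163, 100, 34, 5, 3, 3, 9, 6, 6, 8, 9, 13, 2] [174, 175, 175, 171, 158, 150, 148, 148, 147, 152, 188, 231, 237, 237, 237, 236]
```

The force rose to 22 N with no further travel, at TCP −57.9 mm (expected −57.5 mm), so the case is against the stop. I withdraw straight back, then up.

Call:
play_rows([
  {"delta_pos":[0,0,0.1],"roll":0},
  {"delta_pos":[0,0,0.3],"roll":0},
  {"delta_pos":[0,0,0.8],"roll":0},
  {"delta_pos":[0,0,1.6],"roll":0},
  {"delta_pos":[0,0,2.6],"roll":0},
  {"delta_pos":[0,0,3.6],"roll":0},
  {"delta_pos":[0,-1.0,4.6],"roll":0},
  {"delta_pos":[0,-3.0,5.6],"roll":0},
])

```text
t: 16.98
position: [0.5616, -0.0786, -0.0022]
tool_rot: [-1.234, -1.162, 1.166]
contact_force: [0.2, 0.0, 0.9]
grip_width: 0.597
```

Call:
play_rows([
  {"delta_pos":[0,-2.0,2.0],"roll":0},
  {"delta_pos":[0,-4.0,4.0],"roll":0},
  {"delta_pos":[0,-6.0,6.0],"roll":0},
  {"delta_pos":[0,-8.0,8.0],"roll":0},
  {"delta_pos":[0,-9.0,10.0],"roll":0},
  {"delta_pos":[0,-10.0,11.0],"roll":0},
  {"delta_pos":[0,-10.0,11.0],"roll":0},
  {"delta_pos":[0,-10.0,11.0],"roll":0},
])

```text
t: 17.65
position: [0.4544, -0.0723, 0.1001]
tool_rot: [-1.239, -1.165, 1.163]
contact_force: [-0.3, 0.4, -0.4]
grip_width: 0.599
```

Run:
```python
from h import *
go((-.0575,0),-.031,np.pi)
d=optics.get_image("top"); crop(d,270,110,420,300,4,"pics/x_top.png")
d=optics.get_image("scene"); crop(d,210,150,350,270,5,"pics/x_s.png")
```

```text
t 17.65 tcp home [-222.1   -2.6] z 100.1 yaw 3.1413 F [-0.3  0.4 -0.4] grip 0.599
delta cm [  0.27  13.14 -16.43] roll -0.0
```

View pics/x_top.png

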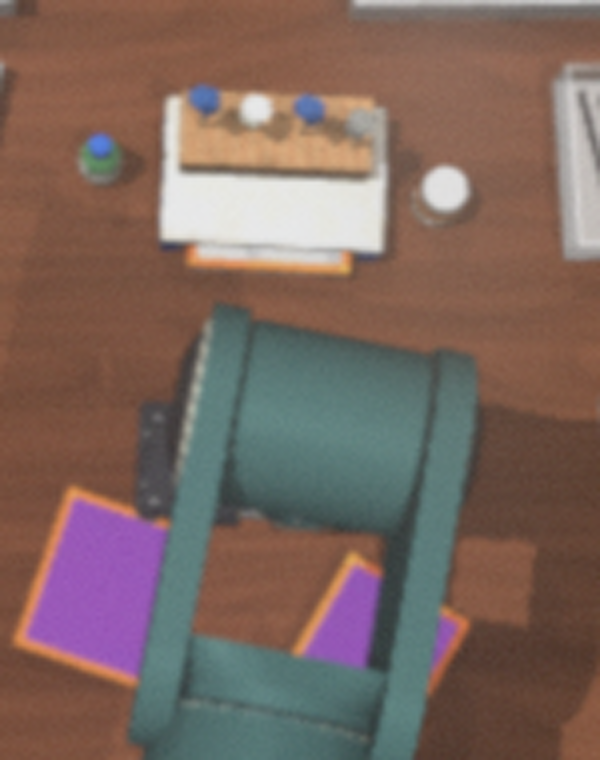

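View pics/x_s.png

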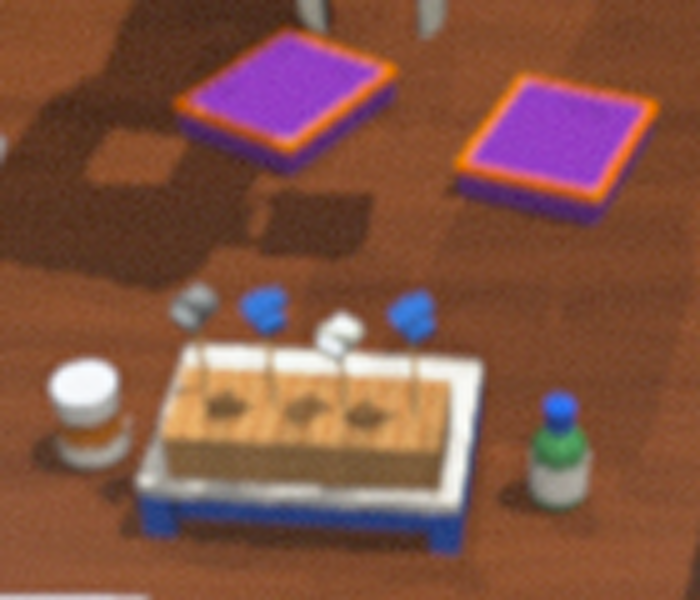

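The top view shows the case's rear strip from (186,264) to (351,272) sticking out of the mouth, with the stand, bottle and jar as before. I measure the strip.

Run:
```python
from h import *
d=optics.get_image("top")
def H(uv,z): return ((ray(d,np.array(uv)/4+[270,110]-.4,z)[:,:2]-HOME)@B*1000).round(1)
def fit(win,fn,z):
    m,px,X,r=boxup(d,win,fn,z); return (X/1000-HOME)@B*1000
o=fit((312,170,362,182),lambda h:(h[...,0]<22)&(h[...,1]>110)&(h[...,2]>165),.024)
w=fit((304,130,372,176),lambda h:(h[...,1]<45)&(h[...,2]>160),.038)
def low(X,lo,hi):
    b=np.arange(lo,hi,4); p=np.array([X[(abs(X[:,1]-c)<2)].min(0)[0] for c in b]); return np.polyfit(b,p,1)
print("rear edge slope,x'",low(o,-50,52),"y range",o[:,1].min(),o[:,1].max())
print("deck front slope,x'",low(w,-70,-60),"y range",w[:,1].min(),w[:,1].max())
```

```text
rear edge slope,x' [ 6.68016514e-04 -4.97437790e+01] y range -59.99690573726437 61.432546798681024
deck front slope,x' [ 2.32739331e-02 -3.32221117e+01] y range -83.41833690048944 83.50264289911246
```

```bash
python3 -c "
from station import workorder; print(workorder.finish_job())"
```

```text
the job is handed in; nothing more can be done
None
```

The case is fully home under the white bridge against the back stop, and I handed the job in at about 17.7 s of the 53 s limit. No verdict is reported.

**What I did:** I first squared and centred the case with a two-finger push from its right side. Then I pushed it straight in from behind until it met the stop, backed the fingers off and raised them.

**Last checks:**
- **Stop contact:** the push force rose from about 3 N to 22 N with no further travel. The reported finger position was then −57.9 mm in the home frame, where −57.5 mm was expected.
- **Position:** the top view puts the case's rear edge at x = −49.7 mm (−50 is exactly home). It is square to within about 0.001 rad and about 0.7 mm off centre.
- **Bystanders:** by eye, the drying stand, paint bottle, cement jar and purple look-alikes stand where they did at the start. I did not measure the tub, rule, sanding stick or spare case again at the end; the arm never touched them.

**What disagreed:**
- **Fingertip height:** the real fingertips are about 35–40 mm above the reported TCP, seen in both the wrist and scene cameras. My first side push therefore passed over the case without touching it. After that I worked at a reported z of about −31 mm.
- **Camera agreement:** the wrist and top cameras differed by up to about 3 mm sideways.
- **Upward force:** I saw 2–5 N on the fingers while pushing and 14 N at the stop, most likely from light desk or case friction.

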